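Turn the lapping holder over and seat it in the inspection cradle

TASK

The specimen holder lies polished side down on the stack of abrasive discs, blue back up. Turn it over and seat it fully in the pocket of the inspection cradle with its three polished specimens facing up and the blue back down on the cradle floor. Set it in gently, without dropping or forcing it, and leave the bottle and the loupe alone.

Things in the scene. Friction and masses are not known exactly. Their poses are not given: they have to be found in the camera images.
- holder: lapping holder: aluminium block 56 (x) x 110 (y) x 40 (z) mm, rounded edges, 0.25 to 0.5 kg. Origin: centre of the polished face (three bright metal discs in black rings); z points from there to the blue back, y along the length. Starts polished face down on the disc stack (z up), y within 0.2 rad of world y. Grip it across 56 or 40 mm. It stands safely on either 56 x 40 mm end.
- holder_back (a point): centre of the holder's blue back face (two dark screws), 40 mm from its origin along its z; same axes. The holder can be turned over in two quarter turns, stood on end (for example on the disc stack) and grasped afresh between them
- cradle: inspection cradle, fixed: dark steel base plate 98 (x) x 150 (y) x 10 (z) mm, origin at the centre of its underside, on the bench; y within 0.2 rad of world y. Four L-shaped aluminium corner guides bound the pocket, 18 mm along each side; between them the sides are open, 78 mm on each long side, for the fingers above the base plate
- nest (a point): centre of the pocket floor of the cradle, 10 mm above the bench; pocket 60 (x) x 114 (y) mm, z up. The guides rise 10 mm upright above this floor, then flare outward by about 3 mm, to 16 mm above it. The holder may lie in it either way round lengthwise
- disc: stack of brown worn abrasive discs, fixed, about 167 mm across its level top, which is 8 mm above the bench; origin at the centre of its underside. Discs and cradle lie left and right of one another, either way round; the bench between them is clear; a press and a big glass jar stand behind them
- polish_bottle: white bottle with a red cap, 48 mm wide, 115 mm tall, standing loose at the far left of the bench; origin at the centre of its underside; bystander
- loupe: black stand magnifier, 38 mm wide and tall, standing loose on the bench behind the work; origin at the centre of its underside; bystander
Things that resemble listed ones, but are neither listed nor needed, are in the scene too. Several things have the shape of the cradle; the one meant has the colours described above.

How it is judged:
By the outcome, as a careful person would: the job done as asked, in the order asked, and still so for the second after the job is handed in, with the robot touching nothing.
It also fails if it takes over 72 s, if anything falls off the work surface, if the arm or the gripper's body presses on something with over 40 N, if the wrist force passes 120 N, or if a joint passes its speed limit or range.

ROBOT

A 6-joint arm with a two-finger parallel gripper is mounted at the origin on a cart in front of the work surface, level with it; the furniture and walls round the work are solid. World frame = base frame: x ahead of the robot, y to its left, z up, the work surface at z = 0. Lengths are in mm, angles in degrees, forces in N, time in s.
With the tool pointing down it reaches from about 300 to 850 mm from the base axis. Payload 4.2 kg.
Tool frame: the origin (TCP) lies on the centre line of the jaws, within the pads' length; the fingertips stand 8 mm ahead of it and the grasp point (between the pads) lies 11 mm behind it; z points along the fingers, y is the line along which they close (so a half turn about z gives the same grasp; the last joint's range is limited). The gripper opens to 91 mm and grips with 3 to 60 N. Pads are 32 mm wide; open, the fingers measure 118 mm over their backs; the gripper's body (76 mm by 178 mm) begins 60 mm behind the grasp point.
Start: joints at [-70.245, 18.312, 89.639, -0, 72.044, -1.146], TCP at [205.142, -537.177, 221.976] pointing down, gripper open.
Joint ranges: [-177.97, 177.97], [-48.28, 115.42], [12.27, 149.76], [-77.06, 257.06], [2.81, 150.46], [-146.56, 146.56]. Speed limits (degrees/s): [147.25, 147.25, 180, 180, 180, 180].

INTERFACE

Orientations are given as [roll, pitch, yaw] about the fixed x, y, z axes, in that order (R = Rz(yaw) Ry(pitch) Rx(roll)).
In Python, from workcell import telemetry, eyes, ticket gives the robot as it stands. The module is installed in compiled form; this text tells all that it offers.
- The arm moves only by the shell command python3 -m crank 'ROWS' [OPENING] [FORCE]. ROWS is JSON, a list of rows, each an object of numbers: "dx", "dy", "dz": the shift along the world's x, y, z normalised to -1 to 1, where 1 is 80 cm; "yaw": the turn about the world's z normalised to -1 to 1, where 1 is 5 degrees. A call has 1 to 10 rows; each row shifts and turns the commanded pose from where the row before left it; what a row does not reach is not made up. A row lasts 1/8 s, in which the tool goes at most 62.5 mm and 10.7 degrees, less where a joint would pass 70% of its speed; a pose out of reach is approached as far as the arm can. A call with a number of a shift or a turn outside -1 to 1 is refused whole. A call with a gripper value outside its range is refused whole. OPENING is the opening, from 0 (shut) to 1 (fully open), set as the call begins (- or left out, the last holds). The fingers move at their own pace and stop on an object; FORCE is the grip in N (left out, the last holds). Time passes only in rows, so rows that do not move let the fingers close. It gives the time, the measured TCP pose, the force, the opening and the grip force at its end, in the units of the state.
- telemetry.state(): the state, without advancing time (a new reading comes with each control period).
- eyes.grab_frame(name): name is "scene" or "top" or "wrist"; returns the picture (384x512x3 uint8, red, green, blue); there is no depth.
- eyes.calibration(name): a dict with "camera_matrix" (3x3 intrinsics, pixels), "k1" (the pictures are not rectified: a ray, as slopes to the right and down, at radius r is drawn at 1 + k1 r^2 times it, then the intrinsics apply), "world_from_camera" (4x4, takes a point from camera to world coordinates). Camera axes: x right, y down, z forward; pixel columns grow to the right and rows downward; lengths in mm; the calibration is good to about 2 mm. A picture is of the moment at which its call begins: read the wrist's pose just before it. calibration takes no time and is no camera call; for the wrist camera it gives the pose at the moment of the call.
- ticket.job_done(): hands the job in; it is judged then, once.
The state is a dict: "time_s": time; "qpos": joint angles; "qvel": joint speeds; "effort": joint torques, N m; "ee_pos": TCP position; "ee_rot": TCP orientation; "force": force on the tool from outside, world axes, zero at the start; "torque": the same for the moment, N m; "gripper_width": finger opening in mm; "gripper_force": force on a finger pad.
Only numpy, scipy, OpenCV 4.12 (cv2) and the standard library are available. Lean on these libraries where they do the work, as an engineer would, in place of code of your own. Each camera call takes 0.05 s, during which the arm holds its last target. There are 200 camera calls.

## Working session

There is one attempt and no reset: what is moved stays moved. The work goes in short steps, Python scripts to look and compute and a shell command to move; the robot and the scene stay as the last step left them, time stands still between calls to the robot, and variables do not carry over. Pictures are saved under pics/ and viewed, at most 10 in all, crops included, and the job is handed in when it is done.

```bash
mkdir -p pics; cat > h.py <<'E'
import numpy as np, cv2
from workcell import telemetry, eyes, ticket
def ray(c,p):
    K=np.array(c["camera_matrix"]);k=c["k1"]
    d=np.array([(p[0]-K[0,2])/K[0,0],(p[1]-K[1,2])/K[1,1]]);u=d.copy()
    for _ in range(20): u=d/(1+k*(u@u))
    T=np.array(c["world_from_camera"]);return T[:3,3],T[:3,:3]@np.array([u[0],u[1],1])
def px2w(c,p,z):
    o,d=ray(c,p);return o+d*(z-o[2])/d[2]
def w2px(c,w):
    K=np.array(c["camera_matrix"]);T=np.linalg.inv(np.array(c["world_from_camera"]))
    q=T[:3,:3]@np.array(w,float)+T[:3,3];u=q[:2]/q[2];u=u*(1+c["k1"]*(u@u));return u*[K[0,0],K[1,1]]+[K[0,2],K[1,2]]
def save(img,n,s=1): cv2.imwrite(n,cv2.resize(img[:,:,::-1],None,fx=s,fy=s,interpolation=cv2.INTER_CUBIC))
E
python3 - <<'E'
from h import *
import pickle
s=telemetry.state();print(s)
for n in("top","scene"):
    c=eyes.calibration(n);im=eyes.grab_frame(n);save(im,f"pics/{n}.png",1.5);pickle.dump((c,im),open(n+".pkl","wb"));print(n,np.array(c["world_from_camera"]).round(2).tolist(),c["k1"])
E
```

```text
{'time_s': 0.0, 'qpos': array([-7.02444268e+01,  1.83507779e+01,  8.97078028e+01, -2.07887809e-03,
        7.20427730e+01, -1.14449674e+00]), 'qvel': array([-0.039325  ,  0.15066254,  0.01223716,  0.04924138,  0.03500174,
       -0.12213442]), 'effort': array([-1.24298440e-03, -4.12459016e+01, -2.31975031e+01,  7.26688164e-02,
        4.58848535e-02, -1.73634344e-04]), 'ee_pos': array([ 204.95967666, -536.69605647,  221.11945461]), 'ee_rot': array([-1.79898627e+02, -4.83501535e-05,  2.09007126e+01]), 'force': array([-0.99391725,  0.15448883,  0.5346065 ]), 'torque': array([0.01003171, 0.0258285 , 0.02519897]), 'gripper_force': 0.0, 'gripper_width': 91.4047304892356}
top [[0.02, -0.98, 0.2, 364.78], [-1.0, -0.02, -0.01, 174.23], [0.02, -0.2, -0.98, 1026.11], [0.0, 0.0, 0.0, 1.0]] -0.04595616739698002
scene [[0.95, 0.25, -0.2, 835.73], [0.32, -0.74, 0.59, -617.65], [-0.0, -0.62, -0.78, 1122.42], [0.0, 0.0, 0.0, 1.0]] -0.08589579708767944
```

View pics/top.png

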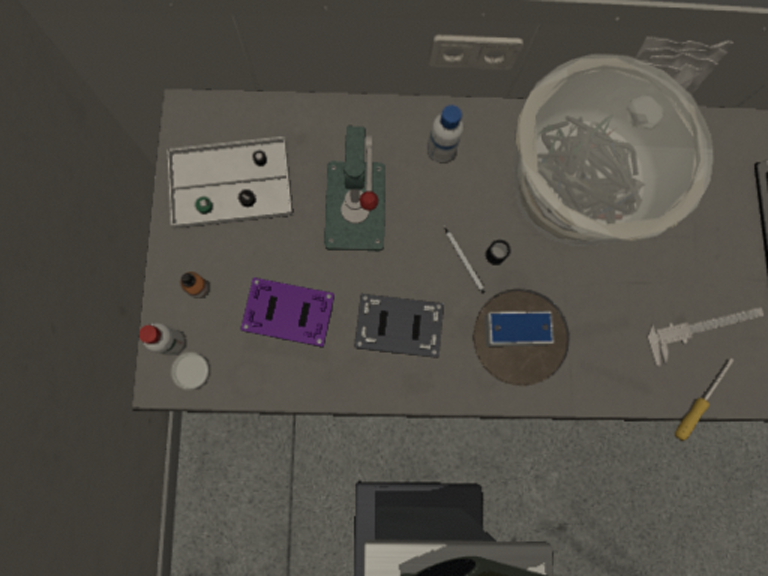

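View pics/scene.png

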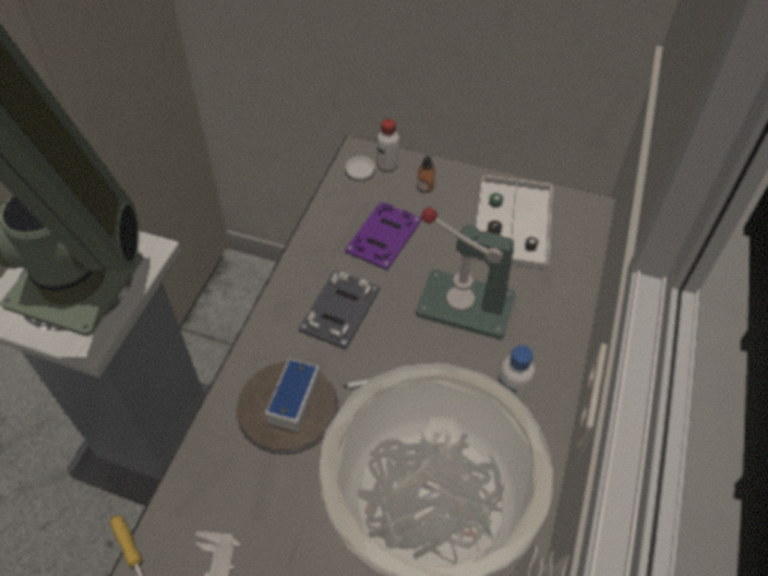

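```bash
python3 - <<'E'
from h import *
import pickle
c,im=pickle.load(open("top.pkl","rb"))
hsv=cv2.cvtColor(im,cv2.COLOR_RGB2HSV)
m=((hsv[...,0]>105)&(hsv[...,0]<125)&(hsv[...,1]>150)).astype(np.uint8)
m[:200]=0
k=max(cv2.findContours(m,0,2)[0],key=cv2.contourArea)
W=np.array([px2w(c,p[0],48)[:2] for p in k],np.float32)
print("holder",cv2.minAreaRect(W))
for n,p in dict(A=(363,295),B=(442,302),C=(438,357),D=(355,350)).items(): print(n,px2w(c,np.array(p)/1.5,10).round(1))
for n,p in dict(d1=(474,337),d2=(568,337),d3=(521,290),d4=(521,383),loupe=(498,262)).items(): print(n,px2w(c,np.array(p)/1.5,8).round(1))
E
```

```text
holder ((513.309814453125, -100.52450561523438), (41.6816291809082, 97.24021911621094), 1.3296176195144653)
A [570.3 170.9  10. ]
B [561.   29.3  10. ]
C [462.5  36.7  10. ]
D [471.5 182.7  10. ]
d1 [499.5 -27.8   8. ]
d2 [ 503.2 -197.2    8. ]
d3 [ 587.  -114.7    8. ]
d4 [ 420.1 -109.8    8. ]
loupe [638.2 -73.9   8. ]
```

```bash
python3 -m crank '[{"dx":0.0386,"dy":0.0501,"yaw":1},{"dx":0.0386,"dy":0.0501,"yaw":1},{"dx":0.0386,"dy":0.0501,"yaw":1},{"dx":0.0386,"dy":0.0501,"yaw":1},{"dx":0.0386,"dy":0.0501,"yaw":1},{"dx":0.0386,"dy":0.0501,"yaw":1},{"dx":0.0386,"dy":0.0501,"yaw":1},{"dx":0.0386,"dy":0.0501,"yaw":1},{"dx":0.0386,"dy":0.0501,"yaw":1},{"dx":0.0386,"dy":0.0501,"yaw":1}]' 1
python3 -m crank '[{"dz":-0.02,"yaw":1},{"dz":-0.02,"yaw":1},{"dz":-0.02,"yaw":1},{"dz":-0.02,"yaw":1},{"yaw":0.1},{}]'
python3 - <<'E'
from h import *
import pickle
c=eyes.calibration("wrist");im=eyes.grab_frame("wrist");save(im,"pics/w1.png",1.3);pickle.dump((c,im),open("w1.pkl","wb"))
s=telemetry.state();print(s["ee_pos"],s["ee_rot"],s["time_s"])
hsv=cv2.cvtColor(im,cv2.COLOR_RGB2HSV)
m=((hsv[...,0]>105)&(hsv[...,0]<125)&(hsv[...,1]>120)).astype(np.uint8)
k=max(cv2.findContours(m,0,2)[0],key=cv2.contourArea)
W=np.array([px2w(c,p[0],48)[:2] for p in k],np.float32)
print("holder",cv2.minAreaRect(W),cv2.boundingRect(k))
E
```

```text
[ 205.03015845 -536.83534174  221.34601235] [-1.79927281e+02 -1.18436481e-03  2.09012652e+01] 0.15
holder ((345.4082336425781, -541.6500244140625), (0.0, 0.0), 0.0) (314, 56, 1, 1)validation failed for argument at $[0]...
validation failed for argument at $[0]...
```

View pics/w1.png

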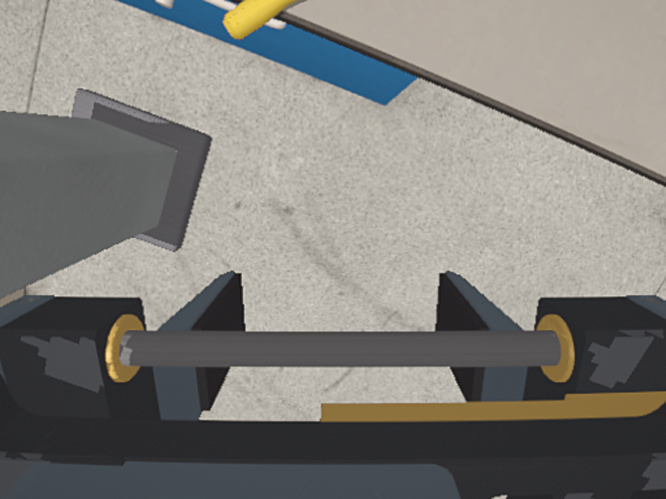

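The picture shows only the floor and the fingers because the arm did not move. The rows were refused, so I'll try again with all four keys in each row.

```bash
python3 -m crank '[{"dx":0.0386,"dy":0.0501,"dz":0,"yaw":1},{"dx":0.0386,"dy":0.0501,"dz":0,"yaw":1},{"dx":0.0386,"dy":0.0501,"dz":0,"yaw":1},{"dx":0.0386,"dy":0.0501,"dz":0,"yaw":1},{"dx":0.0386,"dy":0.0501,"dz":0,"yaw":1},{"dx":0.0386,"dy":0.0501,"dz":0,"yaw":1},{"dx":0.0386,"dy":0.0501,"dz":0,"yaw":1},{"dx":0.0386,"dy":0.0501,"dz":0,"yaw":1},{"dx":0.0386,"dy":0.0501,"dz":0,"yaw":1},{"dx":0.0386,"dy":0.0501,"dz":0,"yaw":1}]' 1
```

```text
time_s: 1.4
ee_pos: [514.7, -134.9, 221.8]
ee_rot: [-180.0, 0.0, 71.1]
force: [0.5, -0.6, 1.1]
gripper_width: 91.4
gripper_force: 0.0
```

```bash
python3 -m crank '[{"dx":0,"dy":0,"dz":-0.02,"yaw":1},{"dx":0,"dy":0,"dz":-0.02,"yaw":1},{"dx":0,"dy":0,"dz":-0.02,"yaw":1},{"dx":0,"dy":0,"dz":-0.02,"yaw":1},{"dx":0,"dy":0,"dz":0,"yaw":0},{"dx":0,"dy":0,"dz":0,"yaw":0}]'
python3 - <<'E'
from h import *
import pickle
c=eyes.calibration("wrist");im=eyes.grab_frame("wrist");save(im,"pics/w2.png",1.3);pickle.dump((c,im),open("w2.pkl","wb"))
s=telemetry.state();print(s["ee_pos"],s["ee_rot"],s["time_s"])
hsv=cv2.cvtColor(im,cv2.COLOR_RGB2HSV)
m=((hsv[...,0]>105)&(hsv[...,0]<125)&(hsv[...,1]>120)).astype(np.uint8)
k=max(cv2.findContours(m,0,2)[0],key=cv2.contourArea)
W=np.array([px2w(c,p[0],48)[:2] for p in k],np.float32)
print("holder",cv2.minAreaRect(W),cv2.boundingRect(k))
ct,it=pickle.load(open("top.pkl","rb"))
print("jar rim low px at z",[px2w(ct,(413,157),z).round(0) for z in(0,100,200)],px2w(ct,(350,120),100))
E
```

```text
time_s: 2.15
ee_pos: [514.3, -136.5, 158.4]
ee_rot: [180.0, 0.0, 90.8]
force: [-0.6, -0.4, -0.1]
gripper_width: 91.3
gripper_force: 0.0
[ 514.38963355 -136.54228153  158.66471115] [1.79926561e+02 2.23438353e-02 9.08429810e+01] 2.2
holder ((514.0175170898438, -104.33067321777344), (47.52025604248047, 93.9664306640625), 2.155766487121582) (233, 105, 55, 103)
jar rim low px at z [array([ 698., -308.,    0.]), array([ 666., -261.,  100.]), array([ 633., -214.,  200.])] [ 760.24948407 -101.94615109  100.        ]
```

View pics/w2.png

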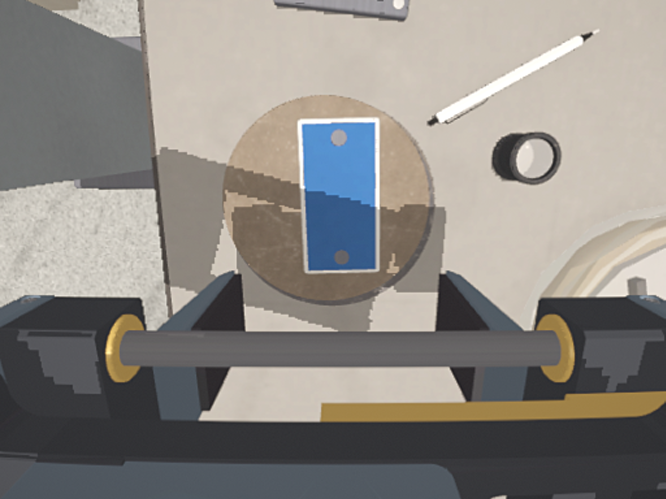

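The holder's white edges run from (300,119) to (380,272), so its centre is about (514,-100) with a yaw of about 1°. The gripper is in line, with the jar at lower right and the loupe well clear of it.

```bash
python3 -m crank '[{"dx":0,"dy":0.0019,"dz":-0.04,"yaw":0},{"dx":0,"dy":0,"dz":-0.04,"yaw":0},{"dx":0,"dy":0,"dz":-0.04,"yaw":0},{"dx":0,"dy":0,"dz":-0.04,"yaw":0},{"dx":0,"dy":0,"dz":-0.013,"yaw":0},{"dx":0,"dy":0,"dz":0,"yaw":0}]'
python3 -m crank '[{"dx":0,"dy":0,"dz":0,"yaw":0},{"dx":0,"dy":0,"dz":0,"yaw":0},{"dx":0,"dy":0,"dz":0,"yaw":0},{"dx":0,"dy":0,"dz":0,"yaw":0},{"dx":0,"dy":0,"dz":0,"yaw":0},{"dx":0,"dy":0,"dz":0,"yaw":0},{"dx":0,"dy":0,"dz":0,"yaw":0},{"dx":0,"dy":0,"dz":0,"yaw":0}]' 0.4 8
```

```text
time_s: 2.95
ee_pos: [514.3, -135.0, 19.8]
ee_rot: [180.0, 0.0, 90.9]
force: [-0.8, 0.0, 0.2]
gripper_width: 91.5
gripper_force: 0.0
time_s: 3.95
ee_pos: [514.4, -135.0, 20.0]
ee_rot: [179.9, 0.0, 90.9]
force: [0.2, -0.1, 5.7]
gripper_width: 56.2
gripper_force: 8.0
```

```bash
python3 -m crank '[{"dx":0,"dy":0.0056,"dz":0.0141,"yaw":0},{"dx":0,"dy":0.0056,"dz":0.0141,"yaw":0},{"dx":0,"dy":0.0091,"dz":0.0121,"yaw":0},{"dx":0,"dy":0.0091,"dz":0.0121,"yaw":0},{"dx":0,"dy":0,"dz":0,"yaw":0},{"dx":0,"dy":0,"dz":0,"yaw":0}]'
python3 - <<'E'
from h import *
im=eyes.grab_frame("scene");save(im[180:340,100:320],"pics/s2.png",3)
E
```

```text
time_s: 4.7
ee_pos: [513.7, -111.2, 61.4]
ee_rot: [-180.0, 0.0, 90.9]
force: [-1.1, -1.1, -3.6]
gripper_width: 56.0
gripper_force: 8.0
```

View pics/s2.png

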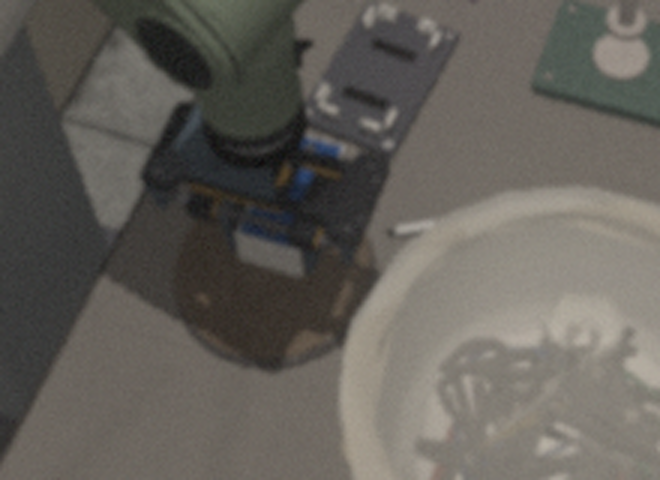

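```bash
python3 - <<'E'
from h import *
im=eyes.grab_frame("wrist");save(im[:280],"pics/w3.png",1.3)
E
```

```text
(no output)
```

View pics/w3.png

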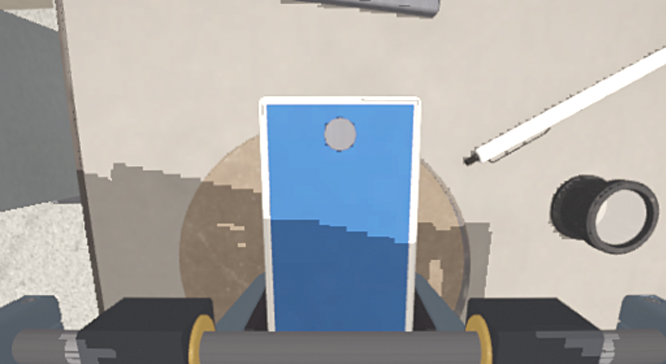

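The far end looks wider than the near end, so the holder is held rigid and flat and has not pivoted. I'll set it back down, re-grip nearer the end and use a lighter force.

```bash
python3 -m crank '[{"dx":0,"dy":-0.0091,"dz":-0.0121,"yaw":0},{"dx":0,"dy":-0.0091,"dz":-0.0121,"yaw":0},{"dx":0,"dy":-0.0056,"dz":-0.0141,"yaw":0},{"dx":0,"dy":-0.0056,"dz":-0.0131,"yaw":0},{"dx":0,"dy":0,"dz":0,"yaw":0},{"dx":0,"dy":0,"dz":-0.0012,"yaw":0},{"dx":0,"dy":0,"dz":0,"yaw":0}]'
python3 -m crank '[{"dx":0,"dy":0,"dz":0,"yaw":0},{"dx":0,"dy":-0.0125,"dz":0,"yaw":0},{"dx":0,"dy":0,"dz":0,"yaw":0},{"dx":0,"dy":0,"dz":0,"yaw":0}]' 0.8
python3 -m crank '[{"dx":0,"dy":0,"dz":0,"yaw":0},{"dx":0,"dy":0,"dz":0,"yaw":0},{"dx":0,"dy":0,"dz":0,"yaw":0},{"dx":0,"dy":0,"dz":0,"yaw":0},{"dx":0,"dy":0,"dz":0,"yaw":0},{"dx":0,"dy":0,"dz":0,"yaw":0}]' 0.4 4
```

```text
time_s: 5.68
ee_pos: [514.0, -134.8, 19.5]
ee_rot: [180.0, 0.0, 90.9]
force: [-0.4, -0.4, -2.9]
gripper_width: 56.2
gripper_force: 8.0
time_s: 6.18
ee_pos: [514.0, -145.1, 19.5]
ee_rot: [180.0, 0.0, 90.9]
force: [0.2, -0.3, -0.6]
gripper_width: 72.9
gripper_force: 0.0
time_s: 6.92
ee_pos: [514.0, -144.8, 19.4]
ee_rot: [180.0, -0.0, 90.9]
force: [-0.2, 0.7, 0.4]
gripper_width: 56.2
gripper_force: 4.0
```

```bash
python3 -m crank '[{"dx":0,"dy":0.0029,"dz":0.0078,"yaw":0},{"dx":0,"dy":0.0029,"dz":0.0078,"yaw":0},{"dx":0,"dy":0.0029,"dz":0.0078,"yaw":0},{"dx":0,"dy":0.0029,"dz":0.0078,"yaw":0},{"dx":0,"dy":0,"dz":0,"yaw":0},{"dx":0,"dy":0,"dz":0,"yaw":0}]'
cat > tilt.py <<'E'
from h import *
import sys
c=eyes.calibration("wrist");im=eyes.grab_frame("wrist")
hsv=cv2.cvtColor(im,cv2.COLOR_RGB2HSV)
m=((hsv[...,0]>98)&(hsv[...,0]<125)&(hsv[...,1]>100)).astype(np.uint8);m[245:]=0
k=max(cv2.findContours(m,0,2)[0],key=cv2.contourArea);x,y,w,h=cv2.boundingRect(k)
f=c["camera_matrix"][0][0]; g=lambda r:(np.nonzero(m[r])[0].min(),np.nonzero(m[r])[0].max())
for r in (y+4,y+h//2,y+h-4):
    a,b=g(r); w1=[ray(c,(q,r)) for q in(a,b)]; o=w1[0][0]; d=[q[1] for q in w1]
    t=53/np.linalg.norm(d[0]-d[1]); print(r,a,b,(o+t*(d[0]+d[1])/2).round(1))
E
python3 tilt.py
```

```text
time_s: 7.68
ee_pos: [514.1, -135.6, 44.6]
ee_rot: [180.0, 0.0, 90.9]
force: [-0.6, -0.4, -1.4]
gripper_width: 56.0
gripper_force: 4.0
65 212 310 [512.8 -37.4  33.4]
153 212 310 [513.5 -83.6  44.7]
241 212 310 [ 514.3 -129.5   57.4]
```

It is pivoting now, at about 15°. I'll continue the arc.

```bash
python3 -m crank '[{"dx":0,"dy":0.0065,"dz":0.0091,"yaw":0},{"dx":0,"dy":0.0065,"dz":0.0091,"yaw":0},{"dx":0,"dy":0.0065,"dz":0.0091,"yaw":0},{"dx":0,"dy":0.0085,"dz":0.0071,"yaw":0},{"dx":0,"dy":0.0085,"dz":0.0071,"yaw":0},{"dx":0,"dy":0.0085,"dz":0.0071,"yaw":0},{"dx":0,"dy":0,"dz":0,"yaw":0}]'
python3 tilt.py
python3 -m crank '[{"dx":0,"dy":0.0101,"dz":0.0047,"yaw":0},{"dx":0,"dy":0.0101,"dz":0.0047,"yaw":0},{"dx":0,"dy":0.0101,"dz":0.0047,"yaw":0},{"dx":0,"dy":0.011,"dz":0.0019,"yaw":0},{"dx":0,"dy":0.011,"dz":0.0019,"yaw":0},{"dx":0,"dy":0.011,"dz":0.0019,"yaw":0},{"dx":0,"dy":0,"dz":0,"yaw":0}]'
python3 - <<'E'
from h import *
im=eyes.grab_frame("wrist");save(im[:],"pics/w4.png",1.3)
E
```

```text
time_s: 8.6
ee_pos: [514.1, -98.8, 83.7]
ee_rot: [180.0, -0.0, 90.9]
force: [0.2, -0.6, 0.2]
gripper_width: 55.7
gripper_force: 4.0
104 224 298 [513.  -20.2  22.8]
172 219 303 [513.7 -62.2  60. ]
241 213 309 [514.3 -94.2  93.4]
time_s: 9.52
ee_pos: [513.6, -47.8, 98.9]
ee_rot: [-180.0, -0.1, 90.9]
force: [-2.2, 1.3, -0.2]
gripper_width: 56.1
gripper_force: 4.0
```

View pics/w4.png

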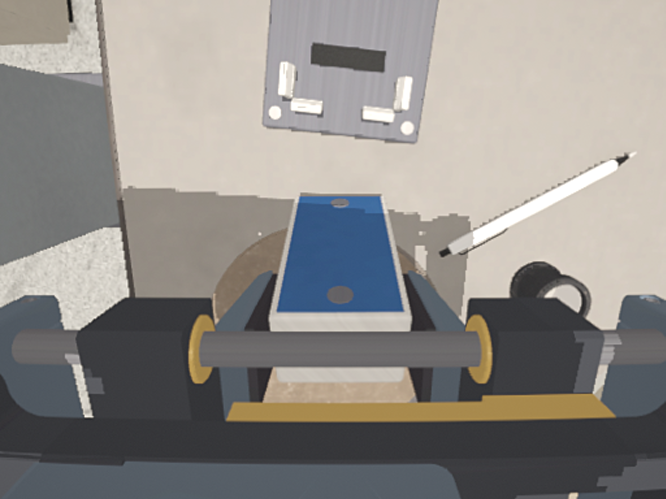

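The blue back faces +y and is tilted steeply, with the foot still on the disc. The cradle is straight ahead, at (350,70).

```bash
python3 tilt.py
python3 - <<'E'
from h import *
c=eyes.calibration("wrist")
o,d=ray(c,np.array((340,197))/1.3)
for z in (8,14,20,30,40): print(px2w(c,np.array((340,197))/1.3,z).round(1))
for p in((345,200),(341,295)):print(p,[px2w(c,np.array(p)/1.3,z).round(1) for z in(20,100)])
E
```

```text
155 230 292 [513.1 -10.9   5.4]
195 222 300 [513.5 -29.5  64.9]
236 214 309 [514.  -41.5 106.2]
[513.5  -7.9   8. ]
[513.5  -7.1  14. ]
[513.5  -6.3  20. ]
[513.5  -5.   30. ]
[513.4  -3.6  40. ]
(345, 200) [array([516.6,  -8.1,  20. ]), array([515.4,   3.2, 100. ])]
(341, 295) [array([515.2, -71.2,  20. ]), array([514.4, -38.8, 100. ])]
```

The foot would end up half off the disc edge, so I'll grip firmer, lift, and shift it back towards −y before standing it up.

```bash
python3 -m crank '[{"dx":0,"dy":0,"dz":0,"yaw":0},{"dx":0,"dy":0,"dz":0,"yaw":0},{"dx":0,"dy":0,"dz":0.0075,"yaw":0},{"dx":0,"dy":0,"dz":0.0075,"yaw":0},{"dx":-0.0031,"dy":-0.0375,"dz":0,"yaw":0},{"dx":-0.0031,"dy":-0.0375,"dz":0,"yaw":0},{"dx":-0.0031,"dy":-0.0375,"dz":0,"yaw":0},{"dx":-0.0031,"dy":-0.0375,"dz":0,"yaw":0},{"dx":0,"dy":0,"dz":0,"yaw":0},{"dx":0,"dy":0,"dz":0,"yaw":0}]' 0.4 12
python3 tilt.py
```

```text
time_s: 10.88
ee_pos: [504.0, -168.7, 111.2]
ee_rot: [180.0, -0.0, 90.9]
force: [0.1, -0.5, -3.8]
gripper_width: 55.9
gripper_force: 12.0
155 230 292 [ 503.7 -131.7   17.8]
195 222 300 [ 504.  -150.2   77.2]
236 214 309 [ 504.5 -162.2  118.5]
```

```bash
python3 -m crank '[{"dx":0,"dy":0,"dz":-0.006,"yaw":0},{"dx":0,"dy":0,"dz":-0.006,"yaw":0},{"dx":0,"dy":0,"dz":-0.0025,"yaw":0},{"dx":0,"dy":0,"dz":0,"yaw":0}]'
python3 -m crank '[{"dx":0,"dy":0,"dz":0,"yaw":0},{"dx":0,"dy":0,"dz":0,"yaw":0},{"dx":0,"dy":0.009,"dz":0.0004,"yaw":0},{"dx":0,"dy":0.009,"dz":0,"yaw":0},{"dx":0,"dy":0.009,"dz":-0.0006,"yaw":0},{"dx":0,"dy":0.009,"dz":-0.001,"yaw":0},{"dx":0,"dy":0,"dz":0,"yaw":0},{"dx":0,"dy":0,"dz":0,"yaw":0}]' 0.4 4
python3 tilt.py
```

```text
time_s: 11.42
ee_pos: [504.0, -168.8, 99.3]
ee_rot: [-180.0, -0.0, 90.9]
force: [0.4, 0.2, -3.5]
gripper_width: 56.0
gripper_force: 12.0
time_s: 12.42
ee_pos: [504.1, -139.9, 99.0]
ee_rot: [180.0, -0.0, 90.9]
force: [-1.5, 0.8, 2.5]
gripper_width: 56.1
gripper_force: 4.0
161 230 292 [ 503.7 -107.8    6.8]
197 222 300 [ 504.  -122.7   65.3]
234 214 308 [ 504.2 -133.   104.3]
```

```bash
python3 -m crank '[{"dx":0,"dy":0.005,"dz":-0.0006,"yaw":0},{"dx":0,"dy":0.005,"dz":0,"yaw":0},{"dx":0,"dy":0.005,"dz":0,"yaw":0},{"dx":0,"dy":0.005,"dz":0,"yaw":0},{"dx":0,"dy":0,"dz":0,"yaw":0}]' 0.4 3
python3 tilt.py
```

```text
time_s: 13.1
ee_pos: [503.9, -123.6, 97.5]
ee_rot: [-180.0, -0.0, 90.9]
force: [0.3, -0.2, -3.6]
gripper_width: 56.6
gripper_force: 3.0
178 231 291 [ 503.8 -107.4    0.8]
203 223 299 [ 503.9 -111.9   59.9]
229 215 308 [ 504.3 -114.7  100.4]
```

```bash
python3 -m crank '[{"dx":0,"dy":0.001,"dz":-0.001,"yaw":0},{"dx":0,"dy":0,"dz":-0.001,"yaw":0},{"dx":0,"dy":0,"dz":0,"yaw":0}]'
python3 tilt.py
python3 -m crank '[{"dx":0,"dy":0,"dz":0,"yaw":0},{"dx":0,"dy":0,"dz":0,"yaw":0},{"dx":0,"dy":0,"dz":0,"yaw":0},{"dx":0,"dy":0,"dz":0,"yaw":0}]' 0.72
python3 tilt.py
```

```text
time_s: 13.52
ee_pos: [504.2, -123.3, 97.1]
ee_rot: [179.9, -0.0, 90.9]
force: [-2.0, 1.5, 4.8]
gripper_width: 55.9
gripper_force: 3.0
178 231 291 [ 5.042e+02 -1.071e+02  3.000e-01]
203 223 299 [ 504.3 -111.6   59.4]
228 215 307 [ 504.3 -114.5   98. ]
time_s: 14.08
ee_pos: [504.1, -123.4, 96.3]
ee_rot: [180.0, 0.0, 90.9]
force: [-0.2, 0.3, 0.1]
gripper_width: 65.8
gripper_force: 0.0
177 231 292 [ 504.4 -105.4    3.6]
191 223 299 [ 503.9 -103.6   56.4]
206 215 307 [ 503.9 -102.4   93.9]
```

It is standing on its end with the blue face at y≈−104. I'll re-grip and carry it back 30 mm.

```bash
python3 -m crank '[{"dx":0,"dy":-0.0058,"dz":0,"yaw":0},{"dx":0,"dy":0,"dz":0,"yaw":0}]'
python3 -m crank '[{"dx":0,"dy":0,"dz":0,"yaw":0},{"dx":0,"dy":0,"dz":0,"yaw":0},{"dx":0,"dy":0,"dz":0,"yaw":0},{"dx":0,"dy":0,"dz":0,"yaw":0},{"dx":0,"dy":0,"dz":0.007,"yaw":0},{"dx":0,"dy":-0.0125,"dz":0,"yaw":0},{"dx":0,"dy":-0.0125,"dz":0,"yaw":0},{"dx":0,"dy":-0.0125,"dz":0,"yaw":0},{"dx":0,"dy":0,"dz":-0.005,"yaw":0},{"dx":0,"dy":0,"dz":-0.0022,"yaw":0}]' 0.4 10
python3 -m crank '[{"dx":0,"dy":0,"dz":0,"yaw":0},{"dx":0,"dy":0,"dz":0,"yaw":0},{"dx":0,"dy":0,"dz":0,"yaw":0}]' 0.4 4
python3 tilt.py
```

```text
time_s: 14.38
ee_pos: [504.1, -128.3, 96.5]
ee_rot: [180.0, 0.0, 90.9]
force: [0.9, 0.8, -0.0]
gripper_width: 65.7
gripper_force: 0.0
time_s: 15.62
ee_pos: [503.7, -158.1, 96.4]
ee_rot: [-180.0, -0.0, 90.9]
force: [-2.7, -0.8, 8.7]
gripper_width: 56.0
gripper_force: 10.0
time_s: 16.0
ee_pos: [503.8, -157.9, 96.4]
ee_rot: [-180.0, 0.0, 90.9]
force: [-2.6, -0.1, 0.5]
gripper_width: 55.8
gripper_force: 4.0
172 230 292 [ 503.5 -134.9    6.6]
187 223 299 [ 503.6 -135.5   55.7]
202 215 307 [ 503.6 -134.7   93.3]
```

```bash
python3 -m crank '[{"dx":0,"dy":0.0111,"dz":0.0006,"yaw":0},{"dx":0,"dy":0.0111,"dz":0.001,"yaw":0},{"dx":0,"dy":0.0111,"dz":0.001,"yaw":0},{"dx":0,"dy":0.0109,"dz":-0.0018,"yaw":0},{"dx":0,"dy":0.0109,"dz":-0.0018,"yaw":0},{"dx":0,"dy":0.0109,"dz":-0.0018,"yaw":0},{"dx":0,"dy":0,"dz":0,"yaw":0}]'
python3 - <<'E'
from h import *
im=eyes.grab_frame("wrist");save(im[:],"pics/w5.png",1.3)
E
```

```text
time_s: 16.92
ee_pos: [504.0, -104.2, 93.7]
ee_rot: [-180.0, -0.0, 90.9]
force: [-2.4, 1.2, 0.7]
gripper_width: 56.0
gripper_force: 4.0
```

View pics/w5.png

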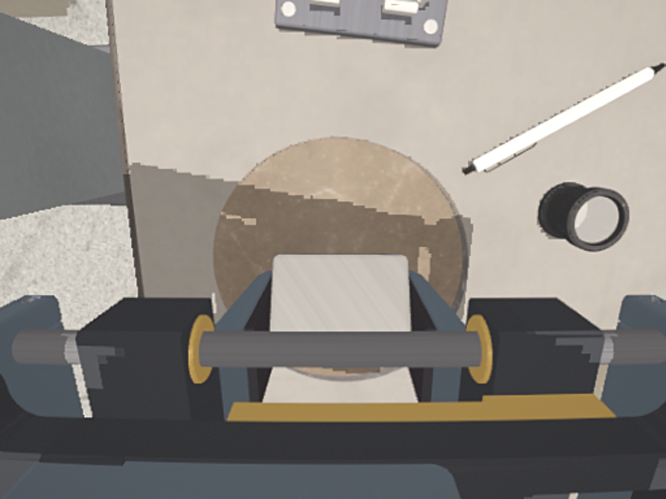

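The upper end face, at (340,290), has tipped toward the camera, so the block is leaning +y.

```bash
python3 - <<'E'
from h import *
c=eyes.calibration("wrist")
for a,b,r in((274,408,258),(271,411,325)):
    w=[ray(c,np.array((q,r))/1.3) for q in(a,b)];o=w[0][0];d=[q[1] for q in w]
    t=55/np.linalg.norm(d[0]-d[1]);print((o+t*(d[0]+d[1])/2).round(1))
E
```

```text
[504.5 -75.7 102.4]
[504.9 -99.1 116.2]
```

The tilt is 30°, as planned. I'll continue down the arc.

```bash
python3 -m crank '[{"dx":0,"dy":0.0101,"dz":-0.0046,"yaw":0},{"dx":0,"dy":0.0101,"dz":-0.0046,"yaw":0},{"dx":0,"dy":0.0101,"dz":-0.0046,"yaw":0},{"dx":0,"dy":0.0085,"dz":-0.007,"yaw":0},{"dx":0,"dy":0.0085,"dz":-0.007,"yaw":0},{"dx":0,"dy":0.0085,"dz":-0.007,"yaw":0},{"dx":0,"dy":0,"dz":0,"yaw":0}]'
python3 -m crank '[{"dx":0,"dy":0.0065,"dz":-0.009,"yaw":0},{"dx":0,"dy":0.0065,"dz":-0.009,"yaw":0},{"dx":0,"dy":0.0065,"dz":-0.009,"yaw":0},{"dx":0,"dy":0,"dz":0,"yaw":0}]'
python3 - <<'E'
from h import *
im=eyes.grab_frame("wrist");save(im[:],"pics/w6.png",1.3)
E
```

```text
time_s: 17.85
ee_pos: [504.2, -60.1, 65.6]
ee_rot: [180.0, -0.0, 90.9]
force: [-1.0, 0.4, -2.5]
gripper_width: 56.2
gripper_force: 4.0
time_s: 18.35
ee_pos: [504.1, -44.7, 43.9]
ee_rot: [-180.0, 0.0, 90.9]
force: [0.1, -1.1, -2.9]
gripper_width: 56.2
gripper_force: 4.0
```

View pics/w6.png

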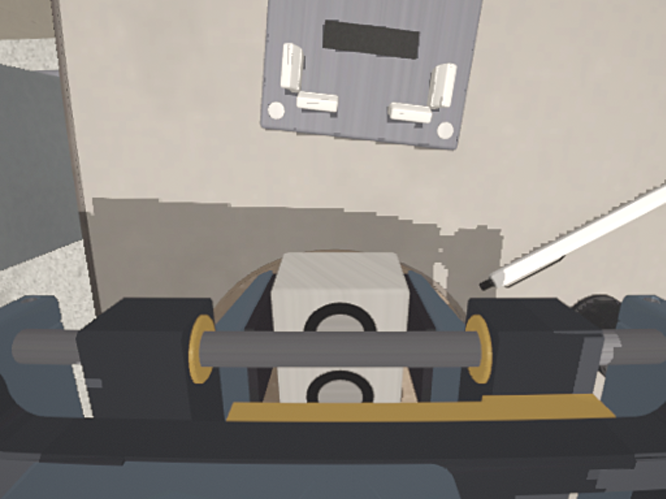

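The polished discs are now turning up, with their rings at (340,330) and (340,385). I'll do the last step of the arc and release.

```bash
python3 -m crank '[{"dx":0,"dy":0.0039,"dz":-0.0103,"yaw":0},{"dx":0,"dy":0.0039,"dz":-0.0103,"yaw":0},{"dx":0,"dy":0.0039,"dz":-0.0085,"yaw":0},{"dx":0,"dy":0,"dz":0,"yaw":0},{"dx":0,"dy":0,"dz":0,"yaw":0}]'
python3 -m crank '[{"dx":0,"dy":0,"dz":0,"yaw":0},{"dx":0,"dy":0,"dz":0,"yaw":0},{"dx":0,"dy":0,"dz":0,"yaw":0},{"dx":0,"dy":0,"dz":0,"yaw":0}]' 0.85
python3 -m crank '[{"dx":0,"dy":0,"dz":0.05,"yaw":0},{"dx":0,"dy":-0.05,"dz":0.06,"yaw":0},{"dx":0,"dy":-0.05,"dz":0.06,"yaw":0},{"dx":0,"dy":-0.05,"dz":0,"yaw":0},{"dx":0,"dy":0,"dz":0,"yaw":0},{"dx":0,"dy":0,"dz":0,"yaw":0}]' 1
python3 - <<'E'
from h import *
import pickle
c=eyes.calibration("wrist");im=eyes.grab_frame("wrist");save(im[:],"pics/w7.png",1.3);pickle.dump((c,im),open("w7.pkl","wb"))
E
```

```text
time_s: 19.02
ee_pos: [504.2, -35.5, 21.0]
ee_rot: [180.0, -0.0, 90.9]
force: [1.7, 0.2, -3.0]
gripper_width: 56.1
gripper_force: 4.0
time_s: 19.52
ee_pos: [504.1, -35.6, 21.4]
ee_rot: [180.0, 0.0, 90.9]
force: [0.2, -0.8, 1.0]
gripper_width: 77.4
gripper_force: 0.0
time_s: 20.27
ee_pos: [503.4, -155.0, 156.8]
ee_rot: [-179.9, -0.1, 90.9]
force: [-0.5, 0.0, -0.5]
gripper_width: 91.1
gripper_force: 0.0
```

View pics/w7.png

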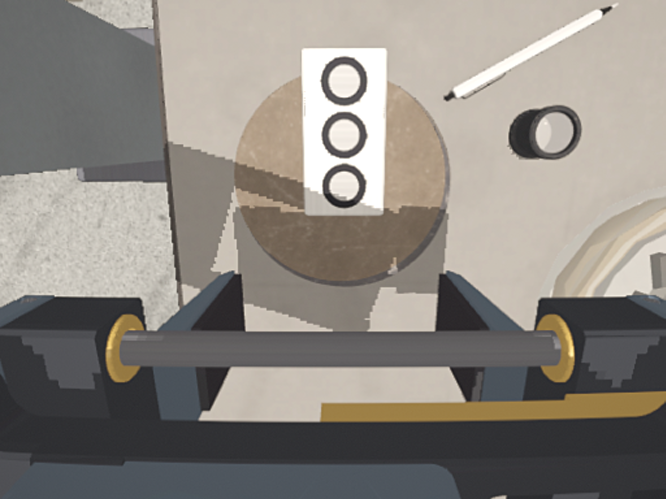

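The holder lies flat with its polished face up, corners at (302,48), (387,48), (384,215) and (305,213). That was my tenth picture, so from here I'll only measure.

```bash
cat > hold.py <<'E'
from h import *
def holder(c,im,z,lim=None):
    g=cv2.cvtColor(im,cv2.COLOR_RGB2GRAY);C=[]
    for k in cv2.findContours((g<90).astype(np.uint8),cv2.RETR_CCOMP,2)[0]:
        if not 200<cv2.contourArea(k)<2500 or len(k)<8: continue
        (x,y),(a,b),_=cv2.fitEllipse(k)
        if min(a,b)/max(a,b)>.8: C.append(np.append(px2w(c,(x,y),z)[:2],(a+b)/2))
    return np.array(C)
def plate(c,im):
    i=im.astype(int);m=((i[...,2]-i[...,0]>0)&(i[...,0]<230)).astype(np.uint8);m[255:]=0
    m=cv2.morphologyEx(m,cv2.MORPH_OPEN,np.ones((3,3)))
    out=[]
    for k in cv2.findContours(m,0,2)[0]:
        if cv2.contourArea(k)>3000:
            W=np.array([px2w(c,p[0],10)[:2] for p in k],np.float32);out.append((cv2.minAreaRect(W),cv2.boundingRect(k)))
    return out
E
python3 - <<'E'
from hold import *
import pickle
c,im=pickle.load(open("w7.pkl","rb"))
print(holder(c,im,48).round(1))
for p in((302,48),(387,48),(384,215),(305,213)): print(px2w(c,np.array(p)/1.3,47).round(1))
print("camera z",c["world_from_camera"])
E
python3 -m crank '[{"dx":0,"dy":0.06,"dz":0,"yaw":0},{"dx":0,"dy":0.06,"dz":0,"yaw":0},{"dx":0.006,"dy":0.06,"dz":0,"yaw":0},{"dx":0.006,"dy":0.056,"dz":0.03,"yaw":0},{"dx":0,"dy":0,"dz":0,"yaw":0},{"dx":0,"dy":0,"dz":0,"yaw":0},{"dx":0,"dy":0,"dz":0,"yaw":0}]'
python3 - <<'E'
from hold import *
import pickle
c=eyes.calibration("wrist");im=eyes.grab_frame("wrist");pickle.dump((c,im),open("w8.pkl","wb"));cv2.imwrite("w8.png",im[:,:,::-1])
for o in plate(c,im):print(o)
E
```

```text
[[ 505.5 -109.3   31.8]
 [ 505.7 -108.9   25. ]
 [ 385.1  -99.9   45.8]
 [ 505.   -75.    32.7]
 [ 505.1  -75.    26.8]
 [ 646.7  -70.6   33.6]
 [ 504.5  -41.    34.3]
 [ 504.5  -40.9   27.9]]
[477.5 -21.6  47. ]
[531.9 -20.7  47. ]
[ 534.6 -129.3   47. ]
[ 478.9 -128.8   47. ]
camera z [[ 9.99869824e-01  1.58284089e-02  3.13009448e-03  5.02796121e+02]
 [ 1.60941488e-02 -9.64611214e-01 -2.63184697e-01 -8.05859641e+01]
 [-1.14647078e-03  2.63200813e-01 -9.64740389e-01  3.18660264e+02]
 [ 0.00000000e+00  0.00000000e+00  0.00000000e+00  1.00000000e+00]]
time_s: 21.2
ee_pos: [512.9, 32.6, 180.5]
ee_rot: [-179.9, 0.0, 90.9]
force: [-0.1, -1.2, 0.7]
gripper_width: 91.4
gripper_force: 0.0
(((269.9372253417969, 21.817535400390625), (216.53509521484375, 140.82321166992188), 79.61746215820312), (0, 98, 118, 157))
(((718.2852783203125, 179.60679626464844), (130.22979736328125, 87.71763610839844), 0.46532121300697327), (396, 0, 116, 90))
```

```bash
python3 - <<'E'
from hold import *
import pickle
c,im=pickle.load(open("w8.pkl","rb"))
u=w2px(c,(516,105,10));print(u)
for dx,dy in((0,0),(30,0),(0,60),(-40,0),(0,-60),(70,0),(0,-95),(-70,0),(0,95)):
    p=w2px(c,(516+dx,105+dy,10)).astype(int);print(dx,dy,p,im[p[1],p[0]])
g=cv2.cvtColor(im,cv2.COLOR_RGB2GRAY)
for y in (60,105,150):
    print([int(g[tuple(w2px(c,(x,y,10)).astype(int)[::-1])]) for x in range(440,596,4)])
E
```

```text
[265.10781943 111.78332342]
0 0 [265 111] [158 154 158]
30 0 [293 112] [160 158 162]
0 60 [266  51] [159 157 162]
-40 0 [227 111] [162 158 162]
0 -60 [264 166] [96 94 97]
70 0 [330 113] [202 194 181]
0 -95 [263 196] [136 129 120]
-70 0 [200 110] [202 191 182]
0 95 [266  14] [198 189 178]
[193, 196, 196, 197, 197, 196, 198, 149, 105, 165, 254, 179, 98, 95, 98, 99, 96, 96, 99, 98, 96, 97, 100, 97, 96, 99, 94, 177, 185, 156, 153, 157, 197, 195, 194, 195, 196, 196, 196]
[193, 193, 192, 193, 192, 192, 192, 194, 143, 160, 156, 157, 157, 158, 155, 157, 161, 156, 159, 156, 161, 157, 157, 157, 156, 156, 159, 158, 157, 158, 158, 155, 148, 194, 192, 194, 195, 195, 193]
[193, 194, 192, 191, 192, 193, 195, 192, 196, 137, 159, 156, 233, 196, 156, 153, 155, 160, 157, 157, 155, 160, 157, 155, 157, 154, 157, 157, 158, 227, 245, 178, 157, 144, 194, 194, 193, 193, 194]
```

```bash
python3 - <<'E'
from hold import *
import pickle
from scipy.optimize import least_squares
c,im=pickle.load(open("w8.pkl","rb"));i=cv2.medianBlur(im,3).astype(int)
m=((i[...,0]-i[...,2])<8).astype(np.uint8);m[255:]=0
# polygon of interest around expected plate
roi=np.array([w2px(c,(516+a,105+b,10)) for a,b in((-75,-95),(75,-95),(75,95),(-75,95))],int)
r=np.zeros_like(m);cv2.fillPoly(r,[roi],1);m&=r
k=max(cv2.findContours(m,0,2)[0],key=cv2.contourArea)
W=np.array([px2w(c,p[0],10)[:2] for p in k],np.float32);print(cv2.minAreaRect(W),cv2.boundingRect(k))
# refine with slots: dark slots & guides
g=cv2.cvtColor(im,cv2.COLOR_RGB2GRAY)
pm=np.zeros_like(m);cv2.drawContours(pm,[k],-1,1,-1);pm=cv2.erode(pm,np.ones((5,5)))
for nm,mm,z in(("guide",(g>185)&(pm>0),18),("dark",(g<60)&(pm>0),10)):
    for q in cv2.findContours(mm.astype(np.uint8),0,2)[0]:
        if cv2.contourArea(q)>25:
            w=np.array([px2w(c,p[0],z)[:2] for p in q],np.float32);print(nm,cv2.contourArea(q),np.round(cv2.minAreaRect(w)[0],1),np.round(cv2.minAreaRect(w)[1],1),w.min(0).round(1),w.max(0).round(1))
E
```

```text
((519.4036254882812, 106.37980651855469), (148.6368865966797, 97.1021957397461), 84.53734588623047) (219, 32, 105, 151)
guide 51.0 [481.4  61.1] [17.6  7.6] [477.5  52.3] [485.2  69.8]
guide 132.5 [490.2 158.5] [18.8  8.2] [485.6 149. ] [494.6 167.9]
guide 41.5 [565.1 166.7] [7.5 7. ] [561.7 162.7] [568.9 170.2]
guide 290.0 [552.3 158.7] [17.6 35.8] [537.6 143.3] [563.3 170.6]
guide 146.5 [504.3 169.7] [ 9.3 18.2] [495.6 164.4] [513.6 174.5]
guide 41.0 [485.5 174.2] [7.2 7.1] [481.6 170.6] [488.6 178.1]
```

```bash
python3 - <<'E'
from hold import *
import pickle
c,im=pickle.load(open("top.pkl","rb"))
i=im.astype(int);a=np.array([px2w(c,(u,v),10)[:2] for u,v in((267,216),(303,240))]) 
print(im[216,267],im[240,303],im[250,180])
big=cv2.resize(im,None,fx=4,fy=4,interpolation=cv2.INTER_CUBIC)
g=cv2.cvtColor(big,cv2.COLOR_RGB2GRAY)[760:980,920:1220]
bgr=big[760:980,920:1220].astype(int)
for t in(78,84,90):
    m=cv2.morphologyEx(((g<t)).astype(np.uint8),cv2.MORPH_CLOSE,np.ones((25,25)))
    k=max(cv2.findContours(m,0,2)[0],key=cv2.contourArea)
    W=np.array([px2w(c,((p[0][0]+920-1.5)/4,(p[0][1]+760-1.5)/4),10)[:2] for p in k],np.float32);print(t,cv2.minAreaRect(W))
E
```

```text
[64 63 63] [89 84 76] [89 84 77]
78 ((517.7933959960938, 106.43057250976562), (154.78860473632812, 103.54142761230469), 84.81946563720703)
84 ((517.8630981445312, 102.13194274902344), (147.078857421875, 200.8870849609375), 1.2566248178482056)
90 ((517.67578125, 101.91696166992188), (147.40765380859375, 201.8761749267578), 1.4405237436294556)
```

Both cameras agree: the cradle is at about (518.3,106.4) with a yaw of about −5.3°. Now I'll grip the holder at its centre, (505,−75).

```bash
python3 -m crank '[{"dx":-0.0052,"dy":-0.0672,"dz":0,"yaw":0},{"dx":-0.0052,"dy":-0.0672,"dz":0,"yaw":0},{"dx":0,"dy":0,"dz":-0.065,"yaw":0},{"dx":0,"dy":0,"dz":-0.065,"yaw":0},{"dx":0,"dy":0,"dz":-0.045,"yaw":0},{"dx":0,"dy":0,"dz":-0.0219,"yaw":0},{"dx":0,"dy":0,"dz":0,"yaw":0}]'
python3 -m crank '[{"dx":0,"dy":0,"dz":0,"yaw":0},{"dx":0,"dy":0,"dz":0,"yaw":0},{"dx":0,"dy":0,"dz":0,"yaw":0},{"dx":0,"dy":0,"dz":0,"yaw":0},{"dx":0,"dy":0,"dz":0,"yaw":0},{"dx":0,"dy":0,"dz":0,"yaw":0},{"dx":0,"dy":0,"dz":0,"yaw":0},{"dx":0,"dy":0,"dz":0,"yaw":0}]' 0.4 20
```

```text
time_s: 22.12
ee_pos: [503.8, -74.9, 22.3]
ee_rot: [-179.8, -0.0, 90.8]
force: [1.1, 0.3, -0.1]
gripper_width: 91.3
gripper_force: 0.0
time_s: 23.12
ee_pos: [505.2, -74.3, 24.3]
ee_rot: [-180.0, 0.0, 90.9]
force: [-2.6, -0.1, 5.3]
gripper_width: 55.7
gripper_force: 20.0
```

```bash
python3 -m crank '[{"dx":0,"dy":0,"dz":0.03,"yaw":0},{"dx":0,"dy":0,"dz":0.03,"yaw":0},{"dx":0.0043,"dy":0.0567,"dz":0,"yaw":-1},{"dx":0.0043,"dy":0.0567,"dz":0,"yaw":-0.24},{"dx":0.0043,"dy":0.0567,"dz":0,"yaw":0},{"dx":0.0043,"dy":0.0567,"dz":0,"yaw":0},{"dx":0,"dy":0,"dz":0,"yaw":0},{"dx":0,"dy":0,"dz":0,"yaw":0},{"dx":0,"dy":0,"dz":0,"yaw":0}]'
python3 - <<'E'
from hold import *
import pickle
s=[telemetry.state() for _ in range(3)]
c=eyes.calibration("wrist");im=eyes.grab_frame("wrist");pickle.dump((c,im),open("w9.pkl","wb"))
print(np.mean([q["ee_pos"] for q in s],0),s[0]["ee_rot"])
tz=s[0]["ee_pos"][2]
print(holder(c,im[:250],tz+25).round(1))
g=cv2.cvtColor(im,cv2.COLOR_RGB2GRAY)
a=np.radians(-5.3);R=np.array([[np.cos(a),-np.sin(a)],[np.sin(a),np.cos(a)]])
# profile along far cradle: guides' outer and plate edge
i=im.astype(int)
for yl in (60,70):
    row=[]
    for x in np.arange(-56,57,2):
        p=w2px(c,(*(np.array([518.3,106.4])+R@[x,yl]),10)).round().astype(int)
        row.append(int(i[p[1],p[0],0]-i[p[1],p[0],2]<8) if 0<=p[1]<384 else -1)
    print(yl,row)
e=[]
for x in(-20,-10,0,10,20):
    row=[]
    for yl in np.arange(56,90,2):
        p=w2px(c,(*(np.array([518.3,106.4])+R@[x,yl]),10)).round().astype(int)
        row.append(int(i[p[1],p[0],0]-i[p[1],p[0],2]<8) if 0<=p[1]<384 else -1)
    print(x,row)
E
```

```text
time_s: 24.25
ee_pos: [518.7, 106.1, 71.5]
ee_rot: [-180.0, 0.0, 84.6]
force: [0.4, -0.1, -3.8]
gripper_width: 56.3
gripper_force: 20.0
[518.68963804 106.1396728   71.4566255 ] [-1.79954810e+02  2.58487120e-02  8.46326855e+01]
[[522.2 139.8  42.2]]
60 [0, 0, 0, 0, 0, 1, 1, 1, 1, 1, 1, 1, 1, 0, 0, 0, 0, 0, 0, 0, 0, 0, 0, 1, 1, 1, 1, 1, 1, 1, 1, 1, 1, 1, 1, 0, 0, 0, 0, 0, 0, 0, 0, 0, 0, 1, 1, 1, 1, 1, 1, 1, 1, 0, 0, 0, 0]
70 [0, 0, 0, 0, 0, 1, 1, 1, 0, 0, 1, 1, 1, 1, 1, 1, 1, 1, 1, 1, 1, 1, 1, 1, 1, 1, 1, 1, 1, 1, 1, 1, 1, 1, 1, 1, 1, 1, 1, 1, 1, 1, 1, 1, 1, 1, 1, 1, 1, 0, 1, 1, 1, 0, 0, 0, 0]
-20 [0, 0, 0, 0, 0, 1, 1, 1, 1, 1, 0, 0, 0, 0, 0, 0, 0]
-10 [1, 1, 1, 1, 1, 1, 1, 1, 1, 1, 0, 0, 0, 0, 0, 0, 0]
0 [1, 1, 1, 1, 1, 1, 1, 1, 1, 1, 0, 0, 0, 0, 0, 0, 0]
10 [1, 1, 1, 1, 1, 1, 1, 1, 1, 1, 0, 0, 0, 0, 0, 0, 0]
20 [1, 0, 0, 0, 0, 1, 1, 1, 1, 1, 0, 0, 0, 0, 0, 0, 0]
```

The alignment is within a millimetre, apart from a small +x trim. Lowering.

```bash
python3 -m crank '[{"dx":0.0005,"dy":0,"dz":-0.018,"yaw":0},{"dx":0,"dy":0,"dz":-0.016,"yaw":0},{"dx":0,"dy":0,"dz":-0.003,"yaw":0},{"dx":0,"dy":0,"dz":-0.003,"yaw":0},{"dx":0,"dy":0,"dz":-0.003,"yaw":0},{"dx":0,"dy":0,"dz":-0.003,"yaw":0},{"dx":0,"dy":0,"dz":0,"yaw":0}]'
```

```text
time_s: 25.18
ee_pos: [519.4, 107.2, 35.0]
ee_rot: [-180.0, 0.0, 84.7]
force: [-0.3, 0.0, -4.4]
gripper_width: 56.1
gripper_force: 20.0
```

```bash
python3 -m crank '[{"dx":0,"dy":0,"dz":-0.0025,"yaw":0},{"dx":0,"dy":0,"dz":-0.0025,"yaw":0},{"dx":0,"dy":0,"dz":-0.0025,"yaw":0},{"dx":0,"dy":0,"dz":0,"yaw":0}]'
python3 -m crank '[{"dx":0,"dy":0,"dz":-0.0015,"yaw":0},{"dx":0,"dy":0,"dz":-0.0015,"yaw":0},{"dx":0,"dy":0,"dz":0,"yaw":0},{"dx":0,"dy":0,"dz":0,"yaw":0}]'
```

```text
time_s: 25.68
ee_pos: [519.3, 107.1, 28.8]
ee_rot: [-180.0, 0.0, 84.7]
force: [0.4, -0.2, -3.7]
gripper_width: 55.9
gripper_force: 20.0
time_s: 26.18
ee_pos: [519.5, 107.1, 26.6]
ee_rot: [180.0, 0.0, 84.7]
force: [0.1, -0.6, -3.2]
gripper_width: 56.1
gripper_force: 20.0
```

```bash
python3 -m crank '[{"dx":0,"dy":0,"dz":-0.001,"yaw":0},{"dx":0,"dy":0,"dz":0,"yaw":0},{"dx":0,"dy":0,"dz":0,"yaw":0}]'
python3 -m crank '[{"dx":0,"dy":0,"dz":-0.001,"yaw":0},{"dx":0,"dy":0,"dz":0,"yaw":0},{"dx":0,"dy":0,"dz":0,"yaw":0}]'
```

```text
time_s: 26.55
ee_pos: [519.6, 107.2, 26.2]
ee_rot: [180.0, -0.0, 84.7]
force: [-0.4, -0.8, 0.9]
gripper_width: 55.9
gripper_force: 20.0
time_s: 26.92
ee_pos: [519.6, 107.2, 26.2]
ee_rot: [180.0, -0.0, 84.7]
force: [-2.8, -0.6, 8.6]
gripper_width: 55.8
gripper_force: 20.0
```

It made contact at exactly the expected height (24.3 + 2 mm), so it's on the floor. I'll relax the grip, release and retreat.

```bash
python3 -m crank '[{"dx":0,"dy":0,"dz":0.0012,"yaw":0},{"dx":0,"dy":0,"dz":0,"yaw":0}]' 0.4 5
python3 -m crank '[{"dx":0,"dy":0,"dz":0,"yaw":0},{"dx":0,"dy":0,"dz":0,"yaw":0},{"dx":0,"dy":0,"dz":0,"yaw":0},{"dx":0,"dy":0,"dz":0,"yaw":0}]' 0.8
python3 -m crank '[{"dx":0,"dy":0,"dz":0.02,"yaw":0},{"dx":0,"dy":0,"dz":0.04,"yaw":0},{"dx":0,"dy":0,"dz":0.06,"yaw":0},{"dx":0,"dy":-0.05,"dz":0.05,"yaw":0},{"dx":0,"dy":-0.05,"dz":0,"yaw":0},{"dx":0,"dy":0,"dz":0,"yaw":0},{"dx":0,"dy":0,"dz":0,"yaw":0}]'
python3 - <<'E'
from hold import *
s=telemetry.state();print(s["ee_pos"])
c=eyes.calibration("wrist");im=eyes.grab_frame("wrist")
H=holder(c,im,50);H=H[(abs(H[:,0]-518)<25)&(abs(H[:,1]-106)<50)];print(H.round(1))
# height check: scale between outer rings (68 mm apart when z correct)
for z in(50,53,56,60):
    q=holder(c,im,z);q=q[(abs(q[:,0]-518)<25)&(abs(q[:,1]-106)<55)];print(z,np.ptp(q[:,1]).round(2))
E
```

```text
time_s: 27.18
ee_pos: [519.6, 107.2, 26.2]
ee_rot: [180.0, -0.0, 84.7]
force: [-0.8, 0.7, 3.2]
gripper_width: 55.9
gripper_force: 5.0
time_s: 27.68
ee_pos: [519.5, 107.2, 25.9]
ee_rot: [180.0, -0.0, 84.7]
force: [-0.2, -0.0, 0.4]
gripper_width: 72.8
gripper_force: 0.0
time_s: 28.55
ee_pos: [519.2, 27.4, 161.7]
ee_rot: [-180.0, -0.0, 84.7]
force: [0.2, 0.7, 0.4]
gripper_width: 73.3
gripper_force: 0.0
[519.20122206  27.42984138 161.66372904]
[[516.6  72.4  31.3]
 [516.6  72.8  24.9]
 [519.7 106.4  32.4]
 [519.8 106.4  26.4]
 [522.8 140.2  33.9]
 [522.9 140.3  27.5]]
50 67.95
53 67.2
56 66.45
60 65.46
```

```bash
python3 -c "from workcell import ticket; print(ticket.job_done())"
```

```text
the job is handed in; nothing more can be done
None
```

I turned the holder over and set it in the cradle pocket, polished specimens up and blue back down. It reached the floor at the expected height, and I handed the job in at about 29 s; I don't have the judge's verdict.

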